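# Push the tube rack home in its locating corner

### The arm

A 6-joint arm with a two-finger parallel gripper is mounted at the origin on the work surface. World frame = base frame: x ahead of the robot, y to its left, z up, the work surface at z = 0. Lengths are in m, angles in rad, forces in N, time in s.
With the tool pointing down it reaches from about 0.275 to 0.85 m from the base axis. Payload 19 kg.
Tool frame: the origin (TCP) lies between the finger pads; the fingertips stand 19 mm ahead of it and the grasp point (between the pads) is the TCP (ctrl.tips_ahead is the distance from the TCP to the fingertips, in m); z points along the fingers, y is the line along which they close (so a half turn about z gives the same grasp; the last joint's range is limited). The gripper opens to 85 mm and grips with 20 to 120 N. Pads are 22 mm wide; open, the fingers measure 114 mm over their backs; the gripper's body (76 mm by 85 mm) begins 54 mm behind the grasp point. The pads swing forward as they close: fully open they stand 13 mm farther back than shut.
Start: joints at [1.145, 0.15, 1.437, -0, 1.554, -0.134], TCP at [0.165, 0.551, 0.25] pointing down, gripper open.
Joint ranges: [-2.8, 2.8], [-0.68, 2.1], [0.12, 2.68], [-1.39, 4.53], [0.16, 2.79], [-2.81, 2.81]. Speed limits (rad/s): [1.89, 1.89, 2.22, 3.01, 3.01, 3.01].

### API

Orientations are given as [roll, pitch, yaw] about the fixed x, y, z axes, in that order (R = Rz(yaw) Ry(pitch) Rx(roll)).
In Python, from station import ctrl, vision, order gives the robot as it stands. The module is installed in compiled form; this text tells all that it offers.
- The arm moves only by the shell command python3 -m pendant 'ROWS' [FORCE]. ROWS is JSON, one flat list of numbers, 5 for each row, row after row: the opening, from 0 (shut) to 1 (fully open), then the shift along the tool's x, y, z in cm, then the turn about the tool's z in rad. In form: [fingers, tx, ty, tz, spin, fingers, tx, ty, tz, spin, ...]. A call has 1 to 10 rows; each row shifts and turns the commanded pose from where the row before left it, along the tool's axes as they then stand; what a row does not reach is not made up. A row lasts 1/10 s, in which the tool goes at most 50 mm and 8.59 degrees, less where a joint would pass 70% of its speed; a pose out of reach is approached as far as the arm can. A call is refused whole if a number of a shift passes 5 or a number of a turn 0.15, either way. A call with a gripper value outside its range is refused whole. The fingers move at their own pace and stop on an object; FORCE is the grip in N (left out, the last holds). Time passes only in rows, so rows that do not move let the fingers close. It gives the time, the measured TCP pose, the force, the opening and the grip force at its end, in the units of the state.
- ctrl.state(): the state, without advancing time (a new reading comes with each control period).
- vision.capture(name): name is "scene" or "top"; returns a dict with "img" (400x640x3 uint8, blue, green, red), "K" (3x3 intrinsics, pixels), "distortion" ([k1, k2, p1, p2, k3] as OpenCV has them; the pictures are not rectified), "pose" (4x4, takes a point from camera to world coordinates). Camera axes: x right, y down, z forward; pixel columns grow to the right and rows downward; lengths in m; the calibration is good to about 2 mm. A picture is of the moment at which its call begins. There is no depth.
- order.job_done(): hands the job in; it is judged then, once.
The state is a dict: "clock": time; "joint_positions": joint angles; "qvel": joint speeds; "joint_torque": joint torques, N m; "ee_pos": TCP position; "eef_rot": TCP orientation; "force": force on the tool from outside, world axes, zero at the start; "ft_torque": the same for the moment, N m; "grip_width": finger opening in m; "gripper_force": force on a finger pad.
Only numpy, scipy, OpenCV 4.12 (cv2) and the standard library are available. Lean on these libraries where they do the work, as an engineer would, in place of code of your own. Each camera call takes 0.05 s, during which the arm holds its last target. There are 200 camera calls.

### The job

With the fingertips, push the tube rack along the bench into the corner of the T-shaped fence on the side where it stands, so that one long side lies flush against the long fence bar and one end is fully home against the cross stop. Only slide it along the bench: never lift or tip it. Leave the tip box, the bottle and the mixer where they are, and finish clear of everything.

Things in the scene. Friction and masses are not known exactly. Their poses are not given: they have to be found in the camera images.
- fence: Fixed aluminium fence, T-shaped from above, bars 12 mm thick, 45 mm high. Origin on the bench, on the long bar's centre line, at the robot-side face of the cross stop. The long bar runs 250 mm from there along -x (towards the robot), its faces at y = -6 and +6 mm. The cross stop is 200 mm long along y, centred, robot-side face at x = 0. x points away from the robot within 15 degrees.
- rack: Tube rack: loose blue block 120 (its x) x 80 (its y) x 40 mm, origin under its centre; white-capped tubes fixed in it reach 49 mm up. 0.2 to 0.35 kg, slides at 1 to 5 N. Starts left or right of the long bar, centre 130 to 200 mm from its centre line and 85 to 125 mm short of the cross stop, turned up to 25 degrees. Home: centre 60 mm from the cross stop face, 46 mm from the bar's centre line.
- tip_box: Bystander: closed pipette tip box, a square blue box 84 x 84 mm with white lid, 62 mm high, loose. Origin at the centre of its underside. It stands on the other side of the long bar from the rack.
- reagent_bottle: Bystander: upright glass bottle, 60 mm diameter, 125 mm tall, loose, beyond the cross stop. Origin at the centre of its underside.
- vortex_mixer: Bystander: small blue vortex mixer, 100 x 90 mm, 72 mm high with a round black rubber cup on top, loose, beyond the cross stop. Origin at the centre of its underside.
Mind the look-alikes: they are no part of the job. Leave any brown, green or yellow look-alike of the rack alone.

How it is judged:
At the end, for the whole second after the job is handed in: The rack rests flat on its own side of the long bar (opposite the tip box), its end within 4 mm of the cross stop and its long side within 4 mm of the long bar, measured at its centre, parallel to the bar within 2 degrees; bystanders within 12 mm of their starts (x of rack in the frame of fence between -0.064 and -0.05 m and ((y of rack in the frame of fence between 0 and 0.05 m and y of tip_box in the frame of fence below 0 m) or (y of rack in the frame of fence between -0.05 and 0 m and y of tip_box in the frame of fence above 0 m)) and angle between the x axis of rack and the x axis of fence, either way round below 0.035 rad and angle between rack's own z axis and vertical below 0.03 rad and height (world z) of rack below 0.003 m and linear speed of rack below 0.005 m/s and distance of each of tip_box, reagent_bottle, vortex_mixer from where it was at the start of the episode below 0.012 m); the robot touches nothing.
It fails at once if the rack is lifted off the bench (by more than 8 mm) (height (world z) of rack above 0.008 m).
It fails at once if the rack is tipped by more than 9 degrees (angle between rack's own z axis and vertical above 0.16 rad).
It fails at once if the tip box is moved by more than 12 mm (distance of tip_box from where it was at the start of the episode above 0.012 m).
It fails at once if the reagent bottle is moved by more than 12 mm (distance of reagent_bottle from where it was at the start of the episode above 0.012 m).
It fails at once if the vortex mixer is moved by more than 12 mm (distance of vortex_mixer from where it was at the start of the episode above 0.012 m).
It also fails if it takes over 48 s, if anything falls off the work surface, if the arm or the gripper's body presses on something with over 40 N, if the wrist force passes 120 N, or if a joint passes its speed limit or range.

## Working session

There is one attempt and no reset: what is moved stays moved. The work goes in short steps, Python scripts to look and compute and a shell command to move; the robot and the scene stay as the last step left them, time stands still between calls to the robot, and variables do not carry over. Pictures are saved under pics/ and viewed, at most 10 in all, crops included, and the job is handed in when it is done.

```bash
mkdir -p pics
cat > h.py <<'E'
import numpy as np, cv2
from station import ctrl, vision, order
def ray(c,px,z):
    u=cv2.undistortPoints(np.array([[px]],float),np.array(c["K"]),np.array(c["distortion"]))[0,0]
    P=np.array(c["pose"]);d=P[:3,:3]@[u[0],u[1],1];o=P[:3,3]
    return (o+d*(z-o[2])/d[2])
E
python3 - <<'E'
from h import *
for n in("scene","top"):
    c=vision.capture(n);cv2.imwrite(f"pics/{n}0.png",c["img"]);print(n,np.round(c["pose"],2).tolist())
s=ctrl.state();print(s)
E
```

```text
scene [[0.69, 0.61, -0.39, 0.94], [0.73, -0.58, 0.37, -0.21], [0.0, -0.54, -0.84, 0.74], [0.0, 0.0, 0.0, 1.0]]
top [[0.01, -1.0, 0.05, 0.55], [-1.0, -0.01, 0.01, 0.08], [-0.01, -0.05, -1.0, 0.95], [0.0, 0.0, 0.0, 1.0]]
{'clock': 0.1, 'joint_positions': array([ 1.14501277e+00,  1.50912840e-01,  1.43791866e+00, -2.40546257e-05,
        1.55375603e+00, -1.34023495e-01]), 'qvel': array([ 5.77824139e-05, -1.56038487e-03,  2.71812110e-04, -4.66452655e-04,
       -1.37796214e-04,  1.68788054e-03]), 'joint_torque': array([ 3.63374209e-03, -7.14373112e+01, -5.71799004e+01, -1.80119350e-04,
        6.90021581e-03, -8.00330349e-05]), 'ee_pos': array([0.16535747, 0.55052614, 0.24977305]), 'eef_rot': array([-3.14060349e+00, -1.09102517e-04,  2.84983296e+00]), 'force': array([-0.71038709, -0.7427697 , -0.45302612]), 'ft_torque': array([ 0.04774929, -0.02370263, -0.02882945]), 'gripper_force': 0.0, 'grip_width': 0.08544742421518772}
```

View pics/top0.png

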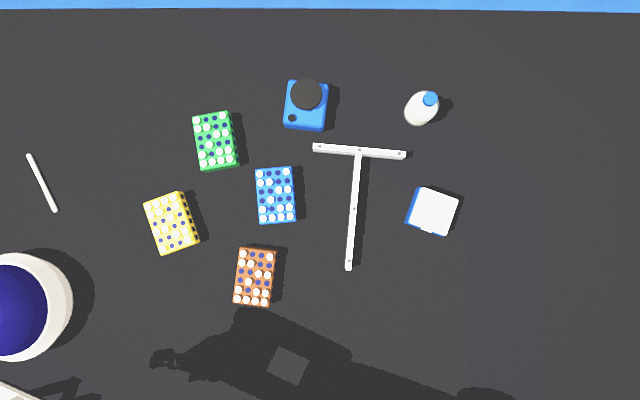

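View pics/scene0.png

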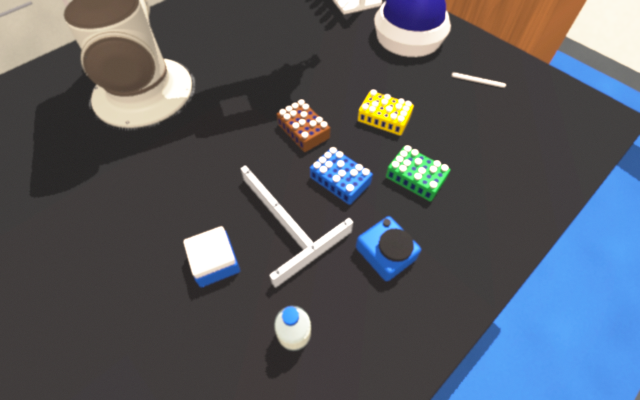

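Top view: the blue rack with white caps is at (275,195), left of the bar. It could be confused with brown (255,277), yellow (171,222), green (215,140), the blue mixer (306,105) or the blue/white tip box (433,211). By the description I choose (275,195), and I'll measure it and check a crop.

```bash
cat >> h.py <<'E'
def rect(c,mask,z):
    ys,xs=np.nonzero(mask)
    P=np.array([ray(c,(x,y),z)[:2] for x,y in zip(xs,ys)],np.float32)
    return cv2.minAreaRect(P),P
def big(mask,roi):
    m=np.zeros_like(mask);x0,y0,x1,y1=roi;m[y0:y1,x0:x1]=mask[y0:y1,x0:x1]
    n,l,s,_=cv2.connectedComponentsWithStats(m);return (l==1+np.argmax(s[1:,4]))
def rackmask(c,roi):
    h=cv2.cvtColor(c["img"],cv2.COLOR_BGR2HSV)
    m=cv2.inRange(h,(95,110,60),(130,255,255))
    return big(cv2.morphologyEx(m,cv2.MORPH_CLOSE,np.ones((9,9),np.uint8)),roi)
E
python3 - <<'E'
from h import *
c=vision.capture("top");h=cv2.cvtColor(c["img"],cv2.COLOR_BGR2HSV)
r,_=rect(c,rackmask(c,(240,150,310,240)),.04);print("rack",r)
w=cv2.inRange(h,(0,0,150),(180,60,255))
for roi,nm in(((305,135,415,165),"cross"),((335,165,375,280),"bar")):
    m=big(w,roi);r,P=rect(c,m,.045);print(nm,r, cv2.boxPoints(r).round(3).tolist(),cv2.fitLine(P,cv2.DIST_L2,0,.01,.01).ravel())
print(ray(c,(171,222),.04),ray(c,(215,140),.04),ray(c,(255,277),.04),ray(c,(306,105),.07))
cv2.imwrite("pics/crop.png",cv2.resize(c["img"][130:290,230:420],None,fx=3.5,fy=3.5))
E
```

```text
rack ((0.5960263013839722, 0.18557989597320557), (0.12112842500209808, 0.08238918334245682), 5.670920372009277)
cross ((0.6824012398719788, 0.010129600763320923), (0.19980239868164062, 0.03910257667303085), 85.39725494384766) [[0.6549999713897705, -0.08799999952316284], [0.6940000057220459, -0.09099999815225601], [0.7099999785423279, 0.1080000028014183], [0.6710000038146973, 0.11100000143051147]] [0.07985671 0.9968064  0.69049144 0.00941676]
bar ((0.550450325012207, 0.021368421614170074), (0.014871465042233467, 0.2238435000181198), 85.35366821289062) [[0.43799999356269836, 0.023000000044703484], [0.6610000133514404, 0.004999999888241291], [0.6629999876022339, 0.019999999552965164], [0.4390000104904175, 0.03799999877810478]] [ 0.99676615 -0.08035702  0.55025065  0.02132297]
[0.53475158 0.40886619 0.04      ] [0.71292038 0.31848366 0.04      ] [0.42084709 0.2256941  0.04      ] [0.78328743 0.1215185  0.07      ]
```

View pics/crop.png

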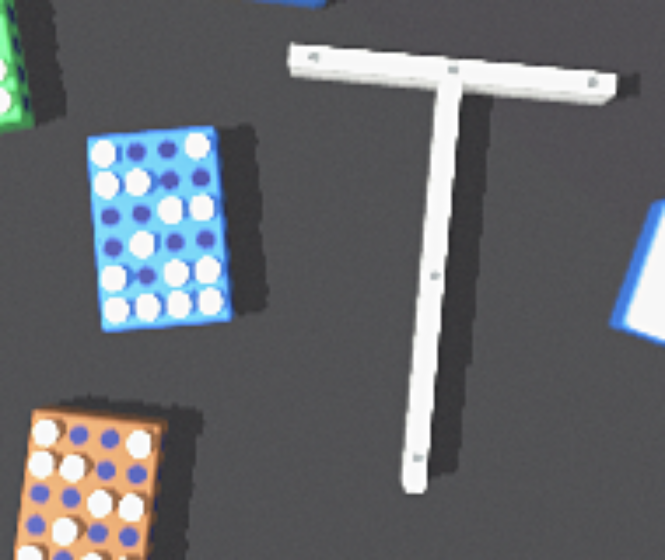

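The crop confirms the choice: a blue block with white caps at (275,195) in the full picture, left of the bar. In the fence frame it is at about (-0.106, 0.168), turned +10°. Size reads 121x82 mm, as it should be. Moving now.

```bash
python3 -m pendant '[0.65,-4,-1.3,0,0,0.65,-4,-1.3,0,0,0.65,-4,-1.3,0,0,0.65,-4,-1.3,0,0,0.65,-4,-1.3,0,0,0.65,-4,-1.3,0,0,0.65,-4,-1.3,0,0,0.65,-4,-1.3,0,0,0.65,-4,-1.3,0,0,0.65,-4,-1.3,0,0]'
python3 -m pendant '[0.65,0,0,0,0.136,0.65,0,0,0,0.136,0.65,0,0,0,0.136,0.65,0,0,0,0.136,0.65,0,0,0,0.136,0.65,0,0,0,0.136,0.65,0,0,0,0.136,0.65,0,0,0,0.136,0.65,0,0,0,0.136,0.65,0,0,0,0.136]'
cat >> h.py <<'E'
def rel(tx,ty,tz=None,yaw=None,O=(.688,.0095),a=-.0804):
    "tool-axis shift (cm) to bring the TCP to fence point tx,ty"
    from scipy.spatial.transform import Rotation as R
    s=ctrl.state();p=s["ee_pos"];Rf=R.from_euler("z",a).as_matrix()
    f=Rf[:2,:2].T@(p[:2]-O)
    T=np.array([*(np.array(O)+Rf[:2,:2]@[tx,ty]),p[2] if tz is None else tz])
    d=R.from_euler("xyz",s["eef_rot"]).as_matrix().T@(T-p)*100
    print("t",s["clock"],"fence",f.round(4),"z",p[2].round(4),"rpy",s["eef_rot"].round(3),"shift cm",d.round(2),"F",s["force"].round(1),"w",round(s["grip_width"],3),"spin",None if yaw is None else round(s["eef_rot"][2]-yaw,3))
E
python3 -c "
from h import *
print(ctrl.tips_ahead);rel(-.125,.24,.03,1.490)"
```

```text
clock: 1.15
ee_pos: [0.5123, 0.3098, 0.2501]
eef_rot: [-3.141, -0.0, 2.85]
force: [0.2, 0.5, 0.3]
grip_width: 0.0555
gripper_force: 0.0
clock: 2.15
ee_pos: [0.511, 0.311, 0.25]
eef_rot: [-3.141, 0.0, 1.484]
force: [-0.4, -0.2, 0.2]
grip_width: 0.0555
gripper_force: 0.0
0.019
t 2.15 fence [-0.2006  0.2864] z 0.25 rpy [-3.141  0.     1.484] shift cm [-4.58  7.6  22.  ] F [-0.4 -0.2  0.2] w 0.056 spin -0.006
```

```bash
python3 -m pendant '[0.65,-1.5,2.5,0,0,0.65,-1.5,2.5,0,0,0.65,-1.6,2.6,0,0,0.65,0,0,4,0,0.65,0,0,4,0,0.65,0,0,4,0,0.65,0,0,3,0,0.65,0,0,3,0,0.65,0,0,0,0]'
python3 - <<'E'
from h import *
rel(-.125,.24,.028,1.490)
c=vision.capture("scene");cv2.imwrite("pics/s1.png",cv2.resize(c["img"][40:280,200:500],None,fx=2.4,fy=2.4))
E
```

```text
clock: 3.05
ee_pos: [0.5811, 0.2584, 0.0661]
eef_rot: [-3.135, 0.003, 1.49]
force: [0.7, 0.4, 0.1]
grip_width: 0.0557
gripper_force: 0.0
t 3.05 fence [-0.1265  0.2395] z 0.0661 rpy [-3.135e+00  3.000e-03  1.490e+00] shift cm [0.06 0.18 3.8 ] F [0.7 0.4 0.1] w 0.056 spin -0.0
```

View pics/s1.png

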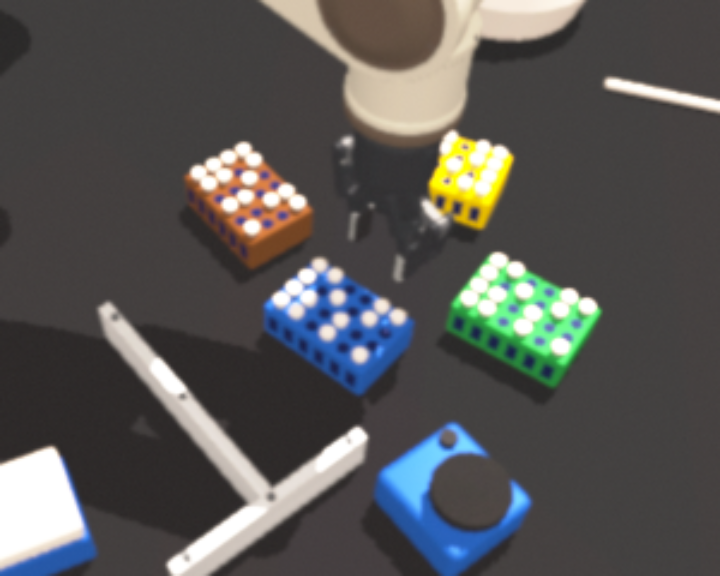

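The fingers, at (350,225) and (400,265), hover in the free gap between the blue and green racks. I'll lower them and push towards the bar.

```bash
python3 -m pendant '[0.65,0,0.2,2,0,0.65,0,0,1.8,0,0.65,0,0,0,0,0.65,-1,0,0,0,0.65,-1,0,0,0,0.65,-1,0,0,0,0.65,-1,0,0,0,0.65,-1,0,0,0,0.65,-1,0,0,0]'
python3 -m pendant '[0.65,-1,0,0,0,0.65,-1,0,0,0,0.65,-1,0,0,0,0.65,-1,0,0,0,0.65,-1,0,0,0,0.65,-1,0,0,0,0.65,0,0,0,0]'
cat >> h.py <<'E'
def rackf(roi=(240,120,380,260),O=(.688,.0095),a=-.0804):
    c=vision.capture("top");r,_=rect(c,rackmask(c,roi),.04)
    cs,sn=np.cos(a),np.sin(a);d=np.array(r[0])-O
    print("rack fence",(d@[cs,sn]).round(4),(d@[-sn,cs]).round(4),"size",np.round(r[1],3),"ang rel deg",round(r[2]-np.degrees(a),2));return c
E
python3 - <<'E'
from h import *
rel(-.125,.097,.028,1.490)
c=rackf();cv2.imwrite("pics/t2.png",cv2.resize(c["img"][80:290,200:460],None,fx=2.5,fy=2.5))
E
```

```text
clock: 4.0
ee_pos: [0.5803, 0.1982, 0.0325]
eef_rot: [3.141, -0.0, 1.49]
force: [-0.1, 3.6, 1.2]
grip_width: 0.0553
gripper_force: 1.3
clock: 4.7
ee_pos: [0.5753, 0.1379, 0.0322]
eef_rot: [-3.141, 0.001, 1.489]
force: [-0.2, -0.1, -0.5]
grip_width: 0.0554
gripper_force: 0.0
t 4.7 fence [-0.1227  0.1189] z 0.0322 rpy [-3.141e+00  1.000e-03  1.489e+00] shift cm [-2.19 -0.23  0.42] F [-0.2 -0.1 -0.5] w 0.055 spin -0.001
rack fence 0.0476 0.1223 size [0.026 0.089] ang rel deg 5.16
```

View pics/t2.png

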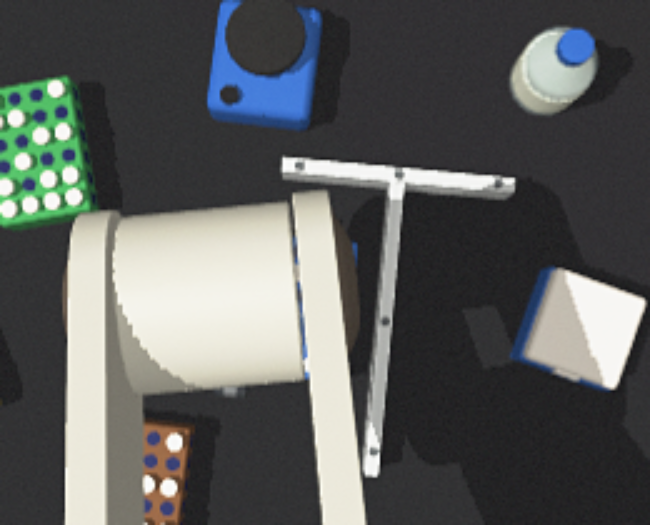

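The arm hides the rack in the top view; only slivers of blue show, at (355,265). Continuing slowly to contact, guided by force.

```bash
python3 -m pendant '[0.65,-0.5,0,0,0,0.65,-0.5,0,0,0,0.65,-0.4,0,0,0,0.65,-0.3,0,0,0,0.65,-0.3,0,0,0,0.65,0,0,0,0]'
python3 -m pendant '[0.65,-0.2,0,0,0,0.65,-0.2,0,0,0,0.65,0,0,0,0]'
python3 -c "
from h import *
rel(-.125,.097,.028,1.490)"
```

```text
clock: 5.35
ee_pos: [0.5738, 0.119, 0.0323]
eef_rot: [-3.142, 0.0, 1.49]
force: [0.3, 0.8, 0.1]
grip_width: 0.0555
gripper_force: 0.0
clock: 5.65
ee_pos: [0.5735, 0.1152, 0.0323]
eef_rot: [-3.142, 0.0, 1.49]
force: [-0.1, 0.2, 0.4]
grip_width: 0.0553
gripper_force: 0.0
t 5.65 fence [-0.1227  0.0961] z 0.0323 rpy [-3.142  0.     1.49 ] shift cm [ 0.09 -0.23  0.43] F [-0.1  0.2  0.4] w 0.055 spin -0.0
```

```bash
python3 -m pendant '[0.65,-0.2,0,0,0,0.65,-0.2,0,0,0]'
python3 -m pendant '[0.65,-0.2,0,0,0,0.65,-0.1,0,0,0]'
```

```text
clock: 5.85
ee_pos: [0.5735, 0.1143, 0.0325]
eef_rot: [3.141, -0.005, 1.49]
force: [5.2, 45.2, -0.9]
grip_width: 0.0555
gripper_force: 22.5
clock: 6.05
ee_pos: [0.5734, 0.1141, 0.0327]
eef_rot: [3.14, -0.01, 1.49]
force: [7.5, 65.8, -3.0]
grip_width: 0.0554
gripper_force: 32.8
```

Firm contact, so the rack is flush on the bar. I'll back off, rise, turn and come round to the end on the robot's side.

```bash
python3 -m pendant '[0.65,1,0,0,0,0.65,2,0,0,0,0.65,0,0,-4,0,0.65,0,0,-4,0,0.65,0,-4,-3,0,0.65,0,-4,0,0,0.65,0,-4,0,0,0.65,0,0,0,0]'
python3 -m pendant '[0.3,0,0,0,-0.15,0.3,0,0,0,-0.15,0.3,0,0,0,-0.15,0.3,0,0,0,-0.15,0.3,0,0,0,-0.15,0.3,0,0,0,-0.15,0.3,0,0,0,-0.15,0.3,0,0,0,-0.15,0.3,0,0,0,-0.15,0.3,0,0,0,-0.15]'
python3 -m pendant '[0.3,0,0,0,-0.07,0.3,0,0,0,0]'
python3 -c "
from h import *
rel(-.205,.046,.028,3.061)
c=rackf();cv2.imwrite('pics/t3.png',cv2.resize(c['img'][80:290,200:460],None,fx=2.5,fy=2.5))"
```

```text
clock: 6.85
ee_pos: [0.4521, 0.1484, 0.1425]
eef_rot: [-3.141, 0.0, 1.491]
force: [0.8, 0.1, -0.1]
grip_width: 0.0559
gripper_force: 0.0
clock: 7.85
ee_pos: [0.456, 0.1479, 0.1423]
eef_rot: [-3.141, 0.0, 2.996]
force: [-0.2, 0.2, -0.0]
grip_width: 0.0258
gripper_force: 0.0
clock: 8.05
ee_pos: [0.456, 0.1479, 0.1423]
eef_rot: [-3.141, 0.0, 3.061]
force: [0.7, 0.2, 0.9]
grip_width: 0.0253
gripper_force: 0.0
t 8.05 fence [-0.2424  0.1193] z 0.1423 rpy [-3.141  0.     3.061] shift cm [-3.74 -7.33 11.43] F [0.7 0.2 0.9] w 0.025 spin -0.0
rack fence -0.1135 0.0461 size [0.079 0.121] ang rel deg 90.08
```

View pics/t3.png

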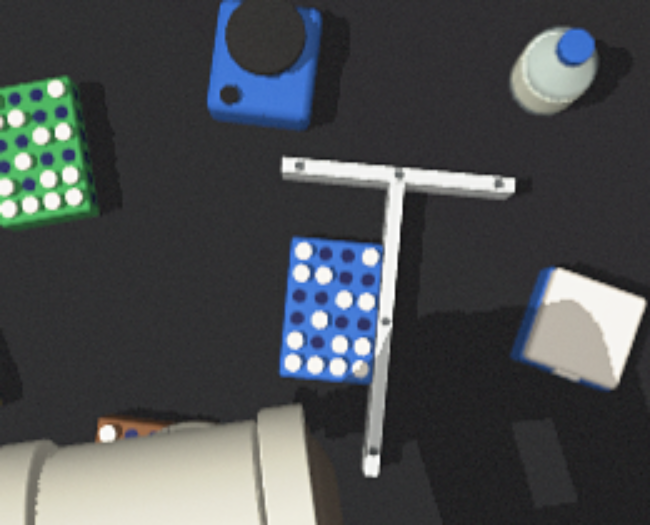

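The rack at (330,310) lies flush along the bar (y 46 mm, 0.1°) with 53 mm still to go to the cross stop.

```bash
python3 -m pendant '[0.3,0,-3.6,0,0,0.3,0,-3.7,0,0,0.3,-3.7,0,3,0,0.3,0,0,3,0,0.3,0,0,3,0,0.3,0,0,2.4,0,0.3,0,0,0,0]'
python3 -c "
from h import *
rel(-.1285,.046,.032,3.061)"
```

```text
clock: 8.8
ee_pos: [0.4851, 0.0721, 0.0256]
eef_rot: [-3.141, -0.005, 3.057]
force: [-0.4, -0.5, 0.8]
grip_width: 0.0254
gripper_force: 0.0
t 8.8 fence [-0.2073  0.0461] z 0.0256 rpy [-3.141 -0.005  3.057] shift cm [-7.88  0.02 -0.68] F [-0.4 -0.5  0.8] w 0.025 spin -0.004
```

```bash
python3 -m pendant '[0.3,-1,0,-0.3,0,0.3,-1,0,0,0,0.3,-1,0,0,0,0.3,-1,0,0,0,0.3,-1,0,0,0,0.3,-1,0,0,0,0.3,-0.8,0,0,0,0.3,-0.4,0,0,0,0.3,0,0,0,0]'
python3 -m pendant '[0.3,-0.2,0,0,0,0.3,-0.2,0,0,0]'
python3 -c "
from h import *
rel(-.1285,.046,.032,3.061)"
```

```text
clock: 9.7
ee_pos: [0.5589, 0.0663, 0.0311]
eef_rot: [-3.141, 0.0, 3.06]
force: [-0.3, -0.2, -0.3]
grip_width: 0.0257
gripper_force: 0.0
clock: 9.9
ee_pos: [0.5622, 0.0661, 0.0312]
eef_rot: [-3.141, -0.0, 3.06]
force: [-9.5, 2.5, -0.3]
grip_width: 0.0255
gripper_force: 6.7
t 9.9 fence [-0.13    0.0463] z 0.0312 rpy [-3.141 -0.     3.06 ] shift cm [-0.15 -0.03 -0.08] F [-9.5  2.5 -0.3] w 0.026 spin -0.001
```

```bash
python3 -m pendant '[0.3,-0.2,0,0,0,0.3,0,0,0,0]'
python3 -m pendant '[0.3,-0.1,0,0,0,0.3,0,0,0,0]'
```

```text
clock: 10.1
ee_pos: [0.5622, 0.0661, 0.0311]
eef_rot: [-3.141, -0.005, 3.06]
force: [-22.3, -0.1, 15.3]
grip_width: 0.0257
gripper_force: 11.2
clock: 10.3
ee_pos: [0.5623, 0.0661, 0.0311]
eef_rot: [-3.141, -0.007, 3.06]
force: [-31.4, 0.2, 22.0]
grip_width: 0.0254
gripper_force: 16.1
```

Firm against the cross stop. I'll back off, rise, and look.

```bash
python3 -m pendant '[0.3,1,0,0,0,0.3,3,0,0,0,0.3,3,0,-2,0,0.3,3,0,-4,0,0.3,0,0,-4,0,0.3,0,0,-4,0,0.3,0,0,-3,0,0.3,0,0,0,0,0.3,0,0,0,0]'
python3 -c "
from h import *
rel(-.1285,.046,.032,3.061)
c=rackf(roi=(270,150,380,260));cv2.imwrite('pics/t4.png',cv2.resize(c['img'][80:290,200:460],None,fx=2.5,fy=2.5))"
```

```text
clock: 11.2
ee_pos: [0.4658, 0.074, 0.2015]
eef_rot: [3.142, 0.001, 3.06]
force: [0.3, 0.6, 0.1]
grip_width: 0.0256
gripper_force: 0.0
t 11.2 fence [-0.2267  0.0464] z 0.2015 rpy [3.142e+00 1.000e-03 3.060e+00] shift cm [-9.79 -0.03 16.97] F [0.3 0.6 0.1] w 0.026 spin -0.001
rack fence -0.0601 0.046 size [0.079 0.121] ang rel deg 90.02
```

View pics/t4.png

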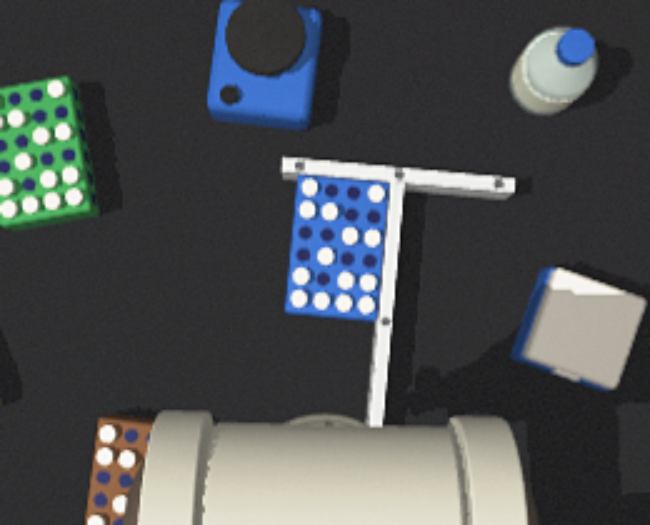

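The rack at (335,245) sits in the corner, measured at (-60.1, 46.0) mm and 0.0°. The mixer, bottle and tip box have not moved, and the arm is clear.

```bash
python3 -c "
from h import *
print(order.job_done())"
```

```text
the job is handed in; nothing more can be done
None
```

The rack is home in the fence corner, measured at 60.1 mm from the cross stop and 46.0 mm from the bar's centre line, parallel to the bar; nothing else looks moved, the arm is clear, and the job was handed in after about 11 s of robot time (no verdict was returned).

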